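# Pin a caster and offer it up over its studs

### The arm

A 6-joint arm with a two-finger parallel gripper is mounted at the origin on a cart in front of the work surface, level with it; the furniture and walls round the work are solid. World frame = base frame: x ahead of the robot, y to its left, z up, the work surface at z = 0. Lengths are in mm, angles in rad, forces in N, time in s.
With the tool pointing down it reaches from about 350 to 850 mm from the base axis. Payload 8.1 kg.
Tool frame: the origin (TCP) lies midway between the tips of the shut fingers; the grasp point (between the pads) lies 19 mm behind it; z points along the fingers, y is the direction in which the jaws open and shut (so a half turn about z gives the same grasp; the last joint's range is limited). The gripper opens to 85 mm and grips with 20 to 120 N. Pads are 22 mm wide; open, the fingers measure 114 mm over their backs; the gripper's body (76 mm by 85 mm) begins 54 mm behind the grasp point. The pads swing forward as they close: fully open they stand 13 mm farther back than shut.
Start: joints at [-1.333, 0.13, 1.488, -0, 1.523, -0.085], TCP at [190.354, -569.008, 231.292] pointing down, gripper open.
Joint ranges: [-2.96, 2.96], [-0.89, 2.26], [0.02, 2.5], [-1.34, 4.48], [0, 2.73], [-2.66, 2.66]. Speed limits (rad/s): [2.39, 2.39, 2.79, 3.14, 3.14, 3.14].

### API

Orientations are given as [roll, pitch, yaw] about the fixed x, y, z axes, in that order (R = Rz(yaw) Ry(pitch) Rx(roll)).
In Python, from station import manip, jaws, snapshot, camera_info gives the robot as it stands. The module is installed in compiled form; this text tells all that it offers. Calls block until the motion is done:
- manip.movep(position, orientation): joint-space move of the TCP to a pose.
- manip.move_straight(position, rotation=None, speed=150, f_stop=None): straight line of the TCP; rotation=None keeps the orientation; speed is the mean speed in mm/s. With f_stop (N) it stops when the force on the tool has changed by that much, and returns True; else False.
- manip.goto_joints(angles): joint-space move.
- jaws.let_go() and jaws.gripper_close(): open the fingers fully, or close them until they stop; the grip force is fixed at half the most.
- manip.hold(seconds).
- manip.solve_ik(position, orientation): joint angles nearest the present ones, or None.
- snapshot(name): name is "scene" or "side" or "wrist"; returns (picture, depth): 420x560x3 uint8, red, green, blue; 420x560 float32, mm along the optical axis (not along the pixel's ray), 0 where there is no reading.
- camera_info(name): a dict with "fx", "fy", "cx", "cy" (pixels), "dist" ([k1, k2, p1, p2, k3] as OpenCV has them; the pictures are not rectified), "eye" and "rotation" of the camera in the world; the wrist camera has in their place "hand_eye" (4x4, takes a point from camera to tool coordinates, whose origin is the TCP and whose axes are the flange's). Camera axes: x right, y up, looking along -z (the intrinsics and any distortion apply to the point x, -y, -z); pixel columns grow to the right and rows downward; lengths in mm; the calibration is good to about 2 mm. A picture is of the moment at which its call begins: read the wrist's pose just before it. camera_info takes no time and is no camera call.
A pose or a line that the arm cannot do raises manip.MotionError and nothing moves.
- manip.finish_job(): hands the job in, once; it reports no verdict.
Readings, each from a call of its own:
- manip.get_time_s(): time.
- manip.get_q(): joint angles.
- manip.get_dq(): joint speeds.
- manip.get_effort(): joint torques, N m.
- manip.get_ee_pos(): TCP position.
- manip.get_tcp_rot(): TCP orientation.
- manip.get_ft_force(): force on the tool from outside, world axes, zero at the start.
- manip.get_ft_torque(): the same for the moment, N m.
- manip.get_grip_width(): finger opening in mm.
Only numpy, scipy, OpenCV 4.12 (cv2) and the standard library are available. Lean on these libraries where they do the work, as an engineer would, in place of code of your own. Each camera call takes 0.05 s, during which the arm holds its last target.

### The job

Push the caster's brass-headed axle pin fully home while the caster stands in its blue nest, then lift the caster out and carry it over the things in between without disturbing them. Hold it level about 10 mm above the tips of the two studs on the plywood board, foot holes lined up over the studs, never touching board or studs. Put nothing down: the program finishes while the gripper still holds the caster, motionless in the air.

Things in the scene. Friction and masses are not known exactly. Their poses are not given: they have to be found in the camera images.
- fork_caster: upside-down caster, 0.2 to 0.4 kg, loose: steel foot plate 36 (x) x 108 (y) x 5 mm with 9 mm holes at y = -43 and +43 mm; two fork legs, 5 mm thick, 24 mm wide, outer faces at x = -17 and +17, tops 56 mm up; a black wheel between them. Origin: centre of the foot's underside, z up, x along the pin from its head into the fork. The foot is symmetric: a half turn fits the studs too.
- axle_pin (a joint): how far the axle pin is pushed in, m: starts at 0 to 0.005, 0.020 is fully home (head against the fork leg, a hard stop). Tight fit: takes about 2.5 N to slide, stays where it is left. It can only slide along the caster's x.
- pin_head (a point): centre of the outer face of the pin's round brass head (16 mm in diameter, 8 mm thick, shank 8 mm); it faces the caster's -x side and is pushed along the caster's +x; 44 mm above the foot's underside.
- nest: blue fixed nest, base 100 (x) x 130 (y) x 10 mm; origin at its underside, under the caster's; same axes. The foot stands on the base, 10 mm above the table, between lips 6 mm high with 2 mm play. A backstop (x = 19.5 to 31.5 mm, top 60 mm above the table, 20 mm gap for the pin's end) takes the push; the pin head's side is open. The caster lifts straight up.
- board: fixed plywood board 70 (x) x 140 (y) x 18 mm with a grey plate 3 mm thick on it, origin at the underside centre, z up; two brass studs 6 mm in diameter stand at y = -43 and +43 mm, tips 35 mm above the table.
- stud_tips (a point): the point midway between the tips of the two studs, 35 mm above the table; axes as the board's (the studs are apart along y).
- mug: white enamel mug, 85 x 117 x 83 mm, loose, to be left alone; origin under its middle
- glue_bottle: white squeeze bottle with red nozzle, 54 mm in diameter, 158 mm tall, loose, to be left alone; origin under its middle
- tape_measure: yellow pocket tape measure, 34 x 79 x 58 mm, loose, to be left alone; origin under its middle. (Fixed, also in between: wooden jig with red-handled toggle clamp, 82 mm tall, x 0.27 to 0.56, y -0.04 to 0.07 m)
- wheel_center (a point): centre of the caster's black wheel, 44 mm above the foot's underside, axes as the caster's. The wheel is 68 mm in diameter, 15 mm thick in x (rounded tread) and does not turn; its top, 78 mm above the foot's underside, stands 22 mm over the legs: grip it there on the flat faces, closing along x.
Mind the look-alikes: they are no part of the job. There is more than one size of the board; the job needs the smaller.

How it is judged:
By the outcome, as a careful person would: the job done as asked, in the order asked, and still so for the second after the job is handed in, while the arm keeps its last pose, push and grip.
It also fails if it takes over 53 s, if anything falls off the work surface, if the arm or the gripper's body presses on something with over 40 N, if the wrist force passes 120 N, or if a joint passes its speed limit or range.

## Working session

There is one attempt and no reset: what is moved stays moved. The work goes in short steps, each a Python script; the robot and the scene stay as the last script left them, time stands still between calls to the robot, and variables do not carry over. Pictures are saved under pics/ and viewed, and the job is handed in when it is done.

```bash
mkdir -p pics && ls && cat > h.py <<'E'
import numpy as np, cv2, pickle, sys
from station import manip, jaws, snapshot, camera_info
from scipy.spatial.transform import Rotation as Rn
def snap(name, fn):
    info=dict(camera_info(name))
    if name=='wrist':
        p=np.array(manip.get_ee_pos()); r=np.array(manip.get_tcp_rot())
        R=Rn.from_euler('xyz',r).as_matrix() if r.size==3 else r
        T=np.eye(4);T[:3,:3]=R;T[:3,3]=p
        C=T@np.array(info['hand_eye']); info['eye']=C[:3,3]; info['rotation']=C[:3,:3]
    im,d=snapshot(name)
    cv2.imwrite(f'pics/{fn}.png',im[:,:,::-1]); pickle.dump((info,im,d),open(f'pics/{fn}.pkl','wb'))
    return info,im,d
def load(fn): return pickle.load(open(f'pics/{fn}.pkl','rb'))
def KD(i): return np.array([[i['fx'],0,i['cx']],[0,i['fy'],i['cy']],[0,0,1.]]),np.array(i['dist'],float)
def rays(i,px):
    K,D=KD(i); px=np.array(px,float).reshape(-1,1,2)
    u=cv2.undistortPoints(px,K,D).reshape(-1,2)
    v=np.c_[u[:,0],-u[:,1],-np.ones(len(u))]
    return np.array(i['eye']),v@np.array(i['rotation']).T
def on_z(i,px,z):
    e,v=rays(i,px); return e+v*((z-e[2])/v[:,2])[:,None]
def cloud(i,d,px):
    e,v=rays(i,px); px=np.array(px).astype(int).reshape(-1,2); return e+v*d[px[:,1],px[:,0]][:,None]
def tri(a,pa,b,pb):
    e1,v1=rays(a,pa);e2,v2=rays(b,pb);A=np.zeros((3,3));B=np.zeros(3)
    for e,v in((e1,v1[0]),(e2,v2[0])):
        v=v/np.linalg.norm(v);P=np.eye(3)-np.outer(v,v);A+=P;B+=P@e
    X=np.linalg.solve(A,B)
    gap=[np.linalg.norm(np.cross(X-e,v/np.linalg.norm(v))) for e,v in((e1,v1[0]),(e2,v2[0]))]
    return X,gap
E
python3 - <<'E'
from h import *
print(manip.get_time_s(),manip.get_tcp_rot(),manip.get_ee_pos(),manip.get_grip_width())
for n in('scene','side','wrist'):
    i,im,d=snap(n,n+'0'); print(n,{k:np.round(v,3).tolist() for k,v in i.items()})
E
```

```text
pics
0.0 [-3.13970044e+00 -1.55707831e-04  3.22754988e-01] [ 190.20088706 -568.44354297  230.23687183] 85.43874435289644
scene {'fx': 446.58, 'fy': 446.58, 'cx': 285.456, 'cy': 218.05, 'dist': [-0.044, 0.0, 0.0, 0.0, 0.0], 'eye': [-129.828, 692.407, 465.046], 'rotation': [1.158, 0.011, -2.208]}
side {'fx': 380.937, 'fy': 380.937, 'cx': 285.483, 'cy': 204.421, 'dist': [0.033, 0.0, 0.0, 0.0, 0.0], 'eye': [320.756, -570.204, 588.724], 'rotation': [0.987, -0.008, -0.359]}
wrist {'fx': 329.554, 'fy': 329.554, 'cx': 278.116, 'cy': 207.495, 'dist': [-0.016, 0.0, 0.0, 0.0, 0.0], 'hand_eye': [[0.001, 0.961, 0.275, 70.203], [1.0, -0.001, -0.001, -0.871], [-0.001, 0.275, -0.961, -143.322], [0.0, 0.0, 0.0, 1.0]], 'eye': [256.597, -545.64, 373.674], 'rotation': [[0.318, 0.911, 0.261], [-0.948, 0.306, 0.087], [-0.001, -0.275, 0.961]]}
```

```bash
sed -i "s/    im,d=snapshot(name)/    info['rotation']=np.array(info['rotation'],float)\n    if info['rotation'].size==3: info['rotation']=Rn.from_euler('xyz',info['rotation']).as_matrix()\n    im,d=snapshot(name)/" h.py && python3 - <<'E'
from h import *
for n in('scene0','side0'):
    i,im,d=load(n); i['rotation']=Rn.from_euler('xyz',i['rotation']).as_matrix(); pickle.dump((i,im,d),open(f'pics/{n}.pkl','wb'))
E
```

```text
(no output)
```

View pics/scene0.png

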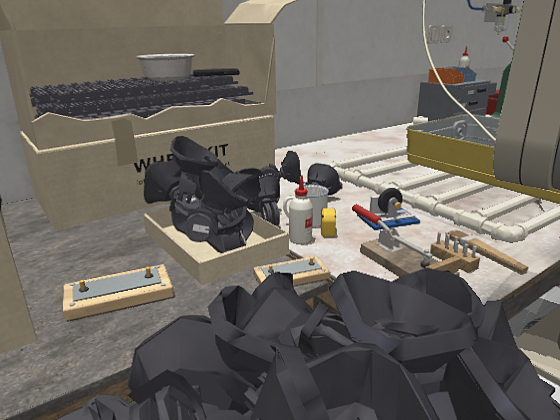

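View pics/side0.png

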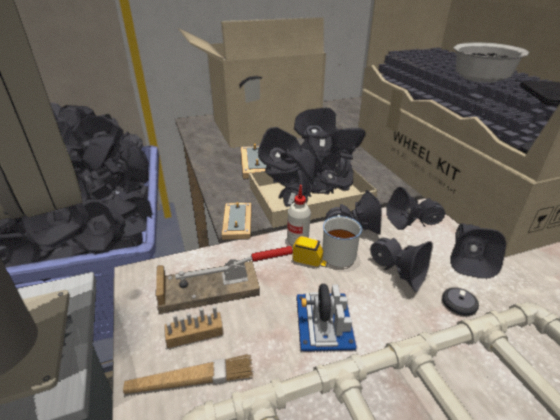

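View pics/wrist0.png

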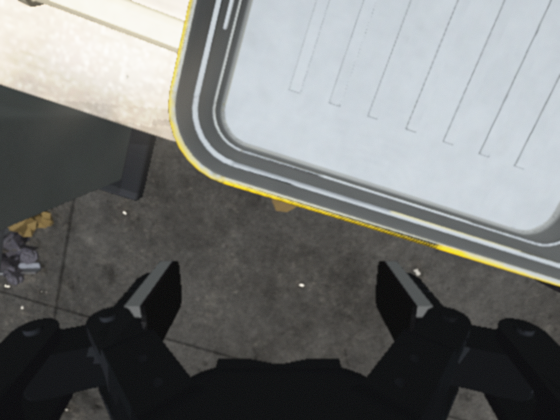

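Scene view: two stud boards at (118,291) and (290,270), with the caster at (390,215). In the side view the nest and caster are at (325,320), and the boards at (237,219) and (255,158). Next come rough positions.

```bash
python3 - <<'E'
from h import *
i,im,d=load('side0')
big=cv2.resize(im[280:360,280:370],None,fx=8,fy=7,interpolation=cv2.INTER_CUBIC); cv2.imwrite('pics/s_nest.png',big[:,:,::-1])
big=cv2.resize(im[135:250,210:290],None,fx=7,fy=5,interpolation=cv2.INTER_CUBIC); cv2.imwrite('pics/s_board.png',big[:,:,::-1])
for px in [(325,290),(302,335),(350,340),(302,300),(237,219),(255,158),(300,250),(310,250),(340,240)]:
    print(px,d[px[1],px[0]],cloud(i,d,[px]).round(0), on_z(i,[px],10).round(0))
j,im,d=load('scene0')
for px in [(118,291),(65,315),(173,296),(290,270),(300,200),(390,200),(329,222)]:
    print(px,d[px[1],px[0]],cloud(j,d,[px]).round(0), on_z(j,[px],20).round(0))
big=cv2.resize(im[240:330,50:340],None,fx=2.7,fy=5,interpolation=cv2.INTER_CUBIC); cv2.imwrite('pics/c_board.png',big[:,:,::-1])
E
```

```text
(325, 290) 678.35474 [[ 560. -145.   89.]] [[597. -78.  10.]]
(302, 335) 690.9017 [[ 510. -164.   11.]] [[ 510. -163.   10.]]
(350, 340) 681.0725 [[ 586. -204.   13.]] [[ 587. -202.   10.]]
(302, 300) 694.8388 [[ 523. -129.   61.]] [[542. -86.  10.]]
(237, 219) 974.8029 [[487. 214.  20.]] [[490. 227.  10.]]
(255, 158) 1246.4468 [[626. 516.  28.]] [[636. 550.  10.]]
(300, 250) 845.43726 [[583.  25.  39.]] [[597.  57.  10.]]
(310, 250) 833.60693 [[600.   9.  47.]] [[619.  49.  10.]]
(340, 240) 814.43384 [[658. -15.  78.]] [[702.  58.  10.]]
(118, 291) 803.2331 [[602. 534.  25.]] [[610. 532.  20.]]
(65, 315) 760.18823 [[605. 628.  11.]] [[590. 629.  20.]]
(173, 296) 834.4803 [[566. 446.  -2.]] [[533. 458.  20.]]
(290, 270) 880.79285 [[483. 234.  17.]] [[479. 236.  20.]]
(300, 200) 998.4451 [[601. 116. 101.]] [[763. -12.  20.]]
(390, 200) 1105.9958 [[ 547. -126.   59.]] [[ 612. -205.   20.]]
(329, 222) 1042.0692 [[577.  49.  37.]] [[605.  23.  20.]]
```

View pics/s_nest.png

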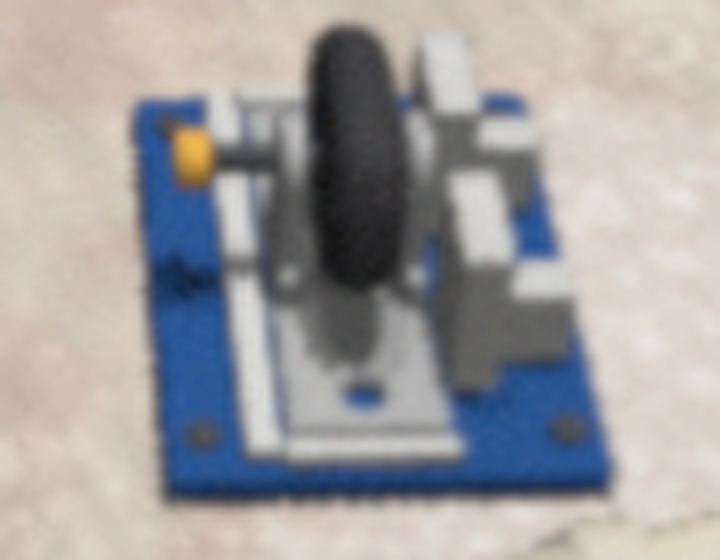

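View pics/s_board.png

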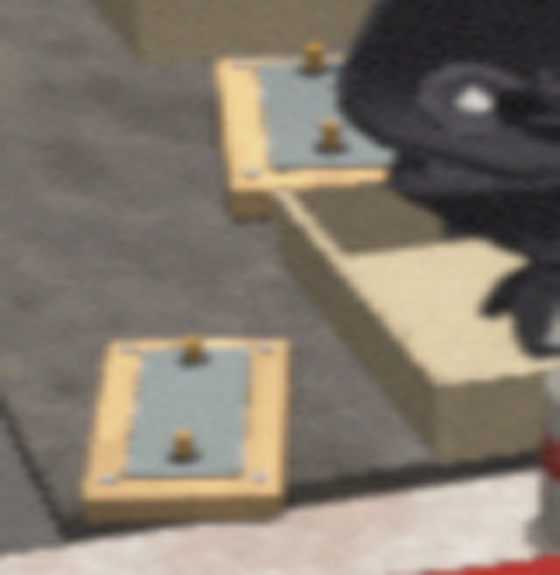

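View pics/c_board.png

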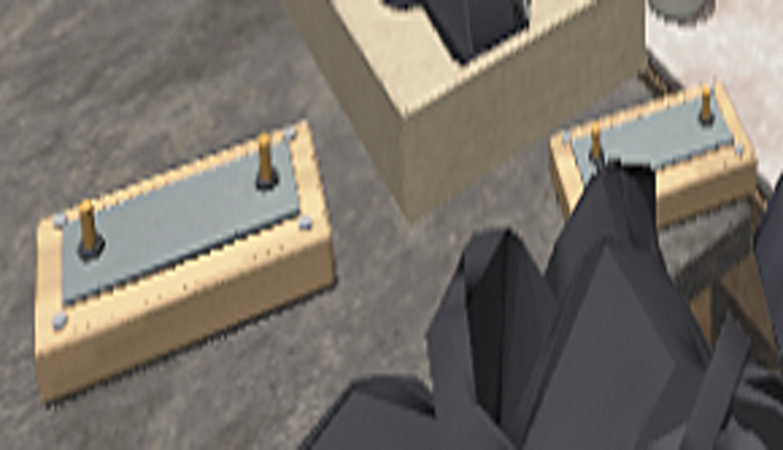

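```bash
python3 - <<'E'
from h import *
i,im,d=load('side0'); j,_,_=load('scene0')
a,g=tri(j,[(271.1,266)],i,[(237.4,203.4)]);print(a,g)
a,g=tri(j,[(311.5,257.6)],i,[(236.1,221.4)]);print(a,g)
a,g=tri(j,[(271.1,266)],i,[(236.1,221.4)]);print(a,g)
# nest top corners crop
for c in [(137,103),(165,490),(608,488),(522,97)]:
    print(on_z(i,[(c[0]/8+280-.5,c[1]/7+280-.5)],10).round(1))
# big board studs
for pa,pb in [((65+0,0),(0,0))][:0]: pass
m=(im[...,2].astype(int)>im[...,0]+50); print(m.sum())
print('head',on_z(i,[(303.75,301.6)],54).round(1))
E
```

```text
[501.94116296 266.59072213  30.44109275] [np.float64(1.2977902899854863), np.float64(1.2977902899855442)]
[477.39516762 185.10404742  32.69310755] [np.float64(1.6551758099600122), np.float64(1.6551758099599392)]
[503.79087876 248.54693322   5.41730642] [np.float64(19.867529262546455), np.float64(19.867529262546377)]
[[538.1 -68.4  10. ]]
[[ 495.7 -189.6   10. ]]
[[ 586.9 -222.3   10. ]]
[[631.1 -99.8  10. ]]
33451
head [[ 527.1 -127.8   54. ]]
```

Stud spacing is 85 mm, so the board near (490,226) is the small one. The nest is near (563,-145) with a yaw of about -19.5°. I'll look at the nest with the wrist camera from two places.

```bash
python3 - <<'E'
from h import *
al=np.radians(-19.5)
for psi in (al+np.pi/2,al-np.pi/2,al,al+np.pi):
    for p in ([563,-145,250],[563,-145,70],[490,226,100],[530,-130,46]):
        print(round(np.degrees(psi)),p,np.round(manip.solve_ik(p,[np.pi,0,psi]),2) if manip.solve_ik(p,[np.pi,0,psi]) is not None else None)
psi=al+np.pi/2
tx=np.array([np.cos(psi),np.sin(psi),0]);ty=np.array([np.sin(psi),-np.cos(psi),0])
E
```

```text
70 [563, -145, 250] [-0.34  0.07  1.52 -0.    1.55  0.  ]
70 [563, -145, 70] [-0.34  0.21  1.7  -0.    1.23  0.  ]
70 [490, 226, 100] [ 0.34  0.07  1.8  -0.    1.27  0.68]
70 [530, -130, 46] [-0.33  0.16  1.81 -0.    1.17  0.01]
-110 [563, -145, 250] None
-110 [563, -145, 70] None
-110 [490, 226, 100] [ 0.34  0.07  1.8   0.    1.27 -2.46]
-110 [530, -130, 46] None
-20 [563, -145, 250] [-0.34  0.07  1.52 -0.    1.55  1.57]
-20 [563, -145, 70] [-0.34  0.21  1.7  -0.    1.23  1.57]
-20 [490, 226, 100] [ 0.34  0.07  1.8  -0.    1.27  2.25]
-20 [530, -130, 46] [-0.33  0.16  1.81 -0.    1.17  1.58]
160 [563, -145, 250] [-0.34  0.07  1.52  0.    1.55 -1.57]
160 [563, -145, 70] [-0.34  0.21  1.7   0.    1.23 -1.57]
160 [490, 226, 100] [ 0.34  0.07  1.8   0.    1.27 -0.89]
160 [530, -130, 46] [-0.33  0.16  1.81  0.    1.17 -1.56]
```

```bash
python3 - <<'E'
from h import *
al=np.radians(-19.5);psi=al+np.pi/2
tx=np.array([np.cos(psi),np.sin(psi),0]);ty=np.array([np.sin(psi),-np.cos(psi),0])
c=np.array([563,-145,0])
rot=[np.pi,0,psi]
manip.movep(c-40*tx-50*ty+[0,0,210],rot); manip.hold(0.3); snap('wrist','n1')
print(manip.get_time_s())
manip.move_straight(c-40*tx+50*ty+[0,0,210],speed=150); manip.hold(0.3);snap('wrist','n2')
print(manip.get_time_s())
E
```

```text
2.35
3.5167
```

View pics/n1.png

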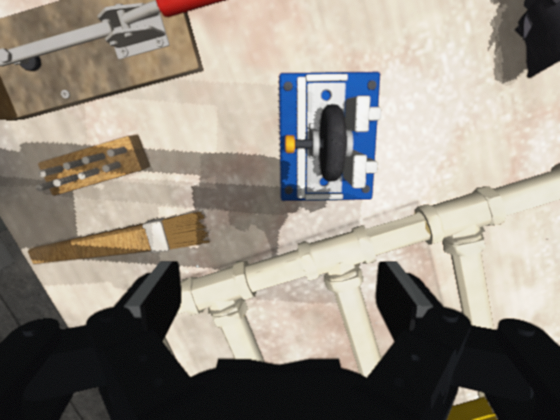

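View pics/n2.png

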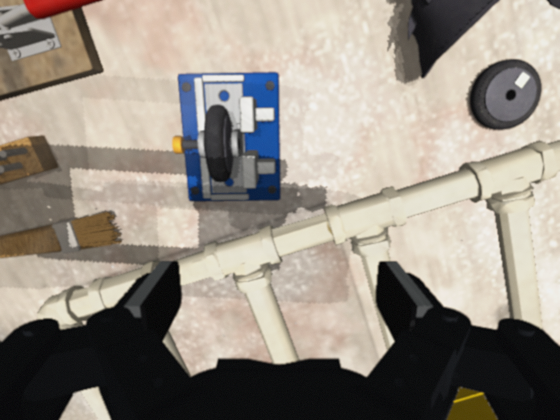

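n1 shows the nest at (330,135) with the brass head at (290,144) and the wheel at (333,142). n2 shows the nest at (230,137), the head at (178,144) and the wheel at (218,142). I'll measure these with masks and triangulate.

```bash
python3 - <<'E'
from h import *
out={}
for n in('n1','n2'):
    i,im,d=load(n); hsv=cv2.cvtColor(im,cv2.COLOR_RGB2HSV)
    blue=cv2.inRange(hsv,(105,150,60),(125,255,255)); 
    cs,_=cv2.findContours(cv2.morphologyEx(blue,cv2.MORPH_CLOSE,np.ones((25,25))),0,2); c=max(cs,key=cv2.contourArea)
    x,y,w,h=cv2.boundingRect(c); print(n,x,y,w,h)
    hull=cv2.convexHull(c).reshape(-1,2)
    P=on_z(i,hull.astype(np.float32),10)[:,:2].astype(np.float32)
    r=cv2.minAreaRect(P); print('nest rect',r)
    q=np.zeros(im.shape[:2],bool); q[y-5:y+h+5,x-15:x+w+5]=1
    org=(cv2.inRange(hsv,(8,140,120),(28,255,255))>0)&q
    ys,xs=np.nonzero(org); print('head px',xs.min(),xs.max(),ys.min(),ys.max(),len(xs), xs.mean(),ys.mean())
    out[n,'head']=(xs.mean(),ys.mean()); out[n,'hl']=(xs.min()-.5,ys.mean())
    drk=(im.max(2)<75)&q
    l,lab,st,ce=cv2.connectedComponentsWithStats(drk.astype(np.uint8)); k=1+np.argmax(st[1:,4]);print('wheel',st[k],ce[k])
    ys,xs=np.nonzero(lab==k)
    tri_rows=(ys.min(),ys.max())
    cols=[(yy,xs[ys==yy].min(),xs[ys==yy].max()) for yy in range(ys.min(),ys.max()+1,8)];print(cols)
    dd=cloud(i,d,np.c_[xs,ys]); print('wheel top z',dd[:,2].max(), dd[dd[:,2]>np.percentile(dd[:,2],85)].mean(0))
    big=cv2.resize(im[y-5:y+h+5,x-15:x+w+5],None,fx=4,fy=4,interpolation=cv2.INTER_CUBIC);cv2.imwrite(f'pics/{n}z.png',big[:,:,::-1])
a=load('n1')[0];b=load('n2')[0]
print(tri(a,[out['n1','head']],b,[out['n2','head']]))
print(tri(a,[out['n1','hl']],b,[out['n2','hl']]))
E
```

```text
n1 280 73 99 127
nest rect ((565.1806030273438, -141.03253173828125), (126.08323669433594, 97.0881576538086), 71.31129455566406)
head px 285 294 136 152 144 289.59027777777777 143.74305555555554
wheel [ 319   98   36   85 2213] [335.41798464 141.16900136]
[(98, np.int64(354), np.int64(354)), (106, np.int64(327), np.int64(354)), (114, np.int64(321), np.int64(353)), (122, np.int64(320), np.int64(353)), (130, np.int64(319), np.int64(345)), (138, np.int64(320), np.int64(345)), (146, np.int64(321), np.int64(345)), (154, np.int64(319), np.int64(344)), (162, np.int64(320), np.int64(351)), (170, np.int64(320), np.int64(351)), (178, np.int64(324), np.int64(350))]
wheel top z 353.30496516967725 [ 561.24254072 -139.27268921   92.80502357]
n2 221 73 58 127
nest rect ((585.1592407226562, -147.82427978515625), (126.87239074707031, 56.13638687133789), 71.29365539550781)Traceback (most recent call last):
  File "<stdin>", line 13, in <module>
    return umr_minimum(a, axis, None, out, keepdims, initial, where)
ValueError: zero-size array to reduction operation minimum which has no identity
```

View pics/n1z.png

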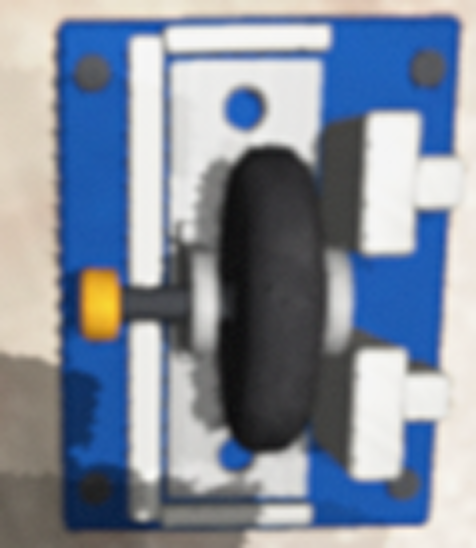

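```bash
cat > meas.py <<'E'
from h import *
def meas(n,x0,x1,y0=65,y1=210):
    i,im,d=load(n); hsv=cv2.cvtColor(im,cv2.COLOR_RGB2HSV)
    q=np.zeros(im.shape[:2],bool); q[y0:y1,x0:x1]=1
    blue=(cv2.inRange(hsv,(105,130,40),(125,255,255))>0)&q
    ys,xs=np.nonzero(blue); hull=cv2.convexHull(np.c_[xs,ys].astype(np.int32)).reshape(-1,2)
    r=cv2.minAreaRect(on_z(i,hull.astype(np.float32),10)[:,:2].astype(np.float32)); print(n,'nest rect',np.round(r[0],1),np.round(r[1],1),round(r[2],2))
    ys,xs=np.nonzero(blue); P=cloud(i,d,np.c_[xs,ys]); print(' blue z median',np.median(P[:,2]))
    org=(cv2.inRange(hsv,(8,140,120),(28,255,255))>0)&q
    ys,xs=np.nonzero(org); P=cloud(i,d,np.c_[xs,ys]);print(' head',xs.min(),xs.max(),ys.min(),ys.max(),'depth med',np.median(P,0).round(1))
    head=(xs.mean(),ys.mean())
    ys,xs=np.nonzero(q); P=cloud(i,d,np.c_[xs,ys]); drk=im[ys,xs].max(1)<90
    k=drk&(P[:,2]>72)&(P[:,2]<100); W=P[k]; print(' wheel upper n',k.sum(),'mean',W.mean(0).round(1),'z p98',np.percentile(W[:,2],98).round(1))
    return i,head,W
if __name__=='__main__':
    a,ha,W1=meas('n1',270,390);b,hb,W2=meas('n2',165,290)
    print('head tri',tri(a,[ha],b,[hb]))
    for W in(W1,W2):
        r=cv2.minAreaRect(W[:,:2].astype(np.float32));print(r)
    for n in('n2',):
        i,im,d=load(n);cv2.imwrite(f'pics/{n}z.png',cv2.resize(im[68:205,165:285],None,fx=4,fy=4,interpolation=cv2.INTER_CUBIC)[:,:,::-1])
E
python3 meas.py
```

```text
n1 nest rect [ 565.3 -140.8] [126.8  97.3] 71.27
 blue z median 10.711119263705399
 head 285 294 136 152 depth med [ 526.8 -127.8   61.5]
 wheel upper n 1292 mean [ 561.4 -138.1   83.1] z p98 89.0
n2 nest rect [ 565.9 -141.4] [127.   97.1] 71.36
 blue z median 10.633483793099572
 head 173 182 137 152 depth med [ 527.9 -128.1   61.2]
 wheel upper n 1373 mean [ 564.1 -139.1   82.7] z p98 89.0
head tri (array([ 526.85416289, -128.07042933,   57.61898467]), [np.float64(0.07524279161771791), np.float64(0.07524279161770446)])
((562.5640869140625, -140.27926635742188), (58.228843688964844, 16.533397674560547), 71.24166107177734)
((562.84814453125, -139.88328552246094), (58.27473068237305, 16.532676696777344), 71.62525939941406)
```

```bash
true
```

```text
(no output)
```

The nest centre is about (565.6,-141.1) and the wheel centre about (562.7,-140.1), with yaw about -18.7°. The head centre lies 37.8 mm out along -x, which matches about 3 mm of insertion. The measured heights agree with the text: blue base 10.7, wheel top 89, visible part of the head 57.6. Next I push with the shut fingers.

```bash
cat > cfg.py <<'E'
import numpy as np
al=np.radians(-18.7); W=np.array([562.8,-140.1,0])
cx=np.array([np.cos(al),np.sin(al),0]); cy=np.array([-np.sin(al),np.cos(al),0])
E
python3 - <<'E'
from h import *
from cfg import *
rot=[np.pi,0,al+np.pi]
def P(x,z): return W+x*cx+[0,0,z]
print(manip.get_time_s())
jaws.gripper_close(); print('w',manip.get_grip_width())
manip.movep(P(-75,150),rot)
manip.move_straight(P(-75,46),speed=120); manip.hold(0.2)
snap('wrist','p0')
print(manip.get_time_s(),manip.get_ft_force())
E
```

```text
3.5167
w -0.11004839960858408
6.9083 [0.38006043 0.45688739 0.56711308]
```

View pics/p0.png

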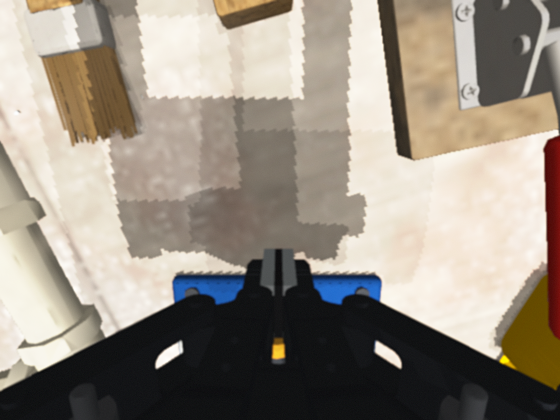

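The view looks down past the shut fingers. The brass head at (278,348) lies on the fingers' centre line at col 278. Now the push.

```bash
python3 - <<'E'
from h import *
from cfg import *
def P(x,z): return W+x*cx+[0,0,z]
xx=lambda:np.round([(np.array(manip.get_ee_pos())-W)@v for v in(cx,cy)],2)
f0=np.array(manip.get_ft_force())
s=manip.move_straight(P(-28,46),speed=25,f_stop=14)
print(s,xx(),manip.get_ft_force()-f0,manip.get_time_s())
manip.hold(0.2); print(xx(),manip.get_ft_force()-f0)
snap('side','push_s');snap('scene','push_c')
E
```

```text
True [-3.529e+01  1.000e-02] [-4.21891251 -0.154165    0.94145586] 8.3917
[-3.555e+01  3.000e-02] [-1.30379165 -0.93733056  0.57225921]
```

```bash
python3 - <<'E'
from h import *
from cfg import *
def P(x,z): return W+x*cx+[0,0,z]
xx=lambda:np.round([(np.array(manip.get_ee_pos())-W)@v for v in(cx,cy)],2)
f0=np.array(manip.get_ft_force())
s=manip.move_straight(P(-29,46),speed=10,f_stop=18)
print(s,xx(),manip.get_ft_force()-f0,manip.get_time_s())
i,im,d=snap('side','push_s2')
cv2.imwrite('pics/push_z.png',cv2.resize(im[270:360,270:370],None,fx=6,fy=6,interpolation=cv2.INTER_CUBIC)[:,:,::-1])
manip.move_straight(P(-60,46),speed=80)
manip.move_straight(P(-90,140),speed=150);manip.hold(0.2)
snap('wrist','p1'); i,im,d=snap('side','p1_s')
cv2.imwrite('pics/p1_z.png',cv2.resize(im[270:360,270:370],None,fx=6,fy=6,interpolation=cv2.INTER_CUBIC)[:,:,::-1])
print(manip.get_time_s())
E
```

```text
True [-3.534e+01  2.000e-02] [-1.31075899 -0.43880871  2.02824143] 9.1417
10.7583
```

View pics/push_z.png

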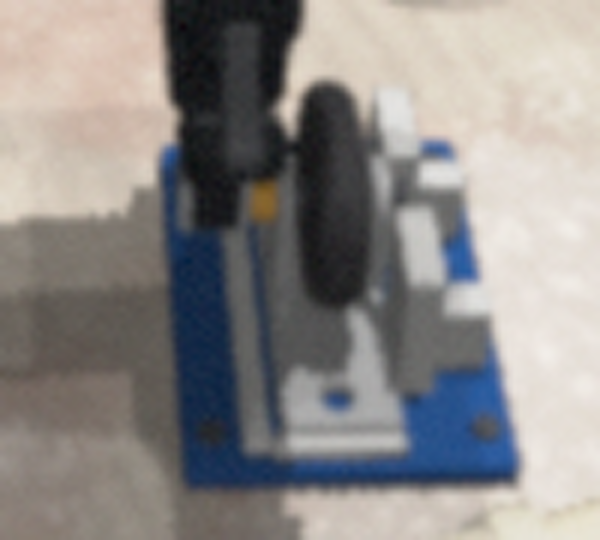

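View pics/p1_z.png

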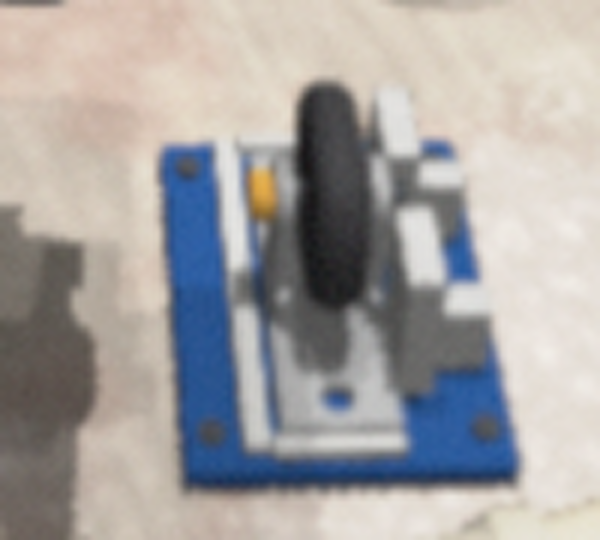

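View pics/p1.png

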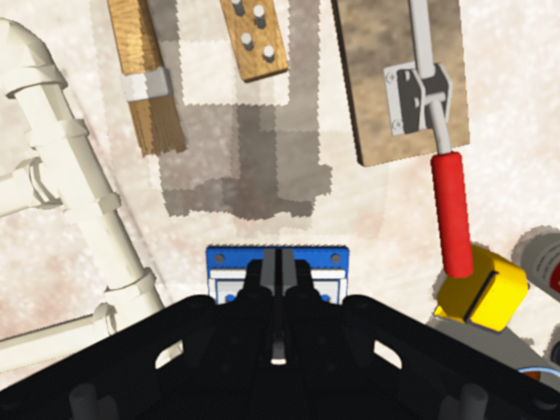

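The pin head now sits against the fork leg at (262,195) in the side zoom, with no shank showing. The second push met an 18 N stop without moving. Next I re-measure from above with the jaws open.

```bash
python3 - <<'E'
from h import *
from cfg import *
rot=[np.pi,0,al+np.pi/2]
jaws.let_go()
manip.movep(W-45*cy-30*cx+[0,0,180],rot);manip.hold(0.3);snap('wrist','g1')
manip.move_straight(W-45*cy+30*cx+[0,0,180],speed=150);manip.hold(0.3);snap('wrist','g2')
print(manip.get_time_s())
E
python3 - <<'E'
from h import *
for n in('g1','g2'):
    i,im,d=load(n);cv2.imwrite(f'pics/{n}z.png',cv2.resize(im[50:210,170:390],None,fx=3.4,fy=3.4,interpolation=cv2.INTER_CUBIC)[:,:,::-1])
E
```

```text
14.125
```

View pics/g1z.png

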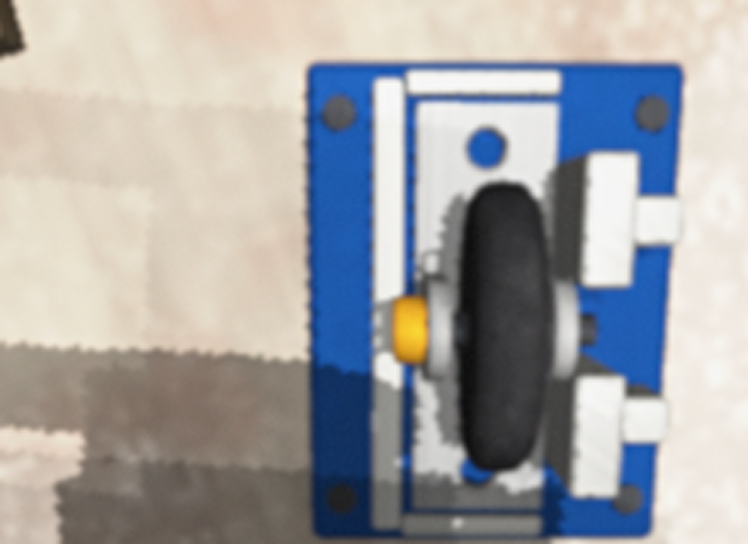

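View pics/g2z.png

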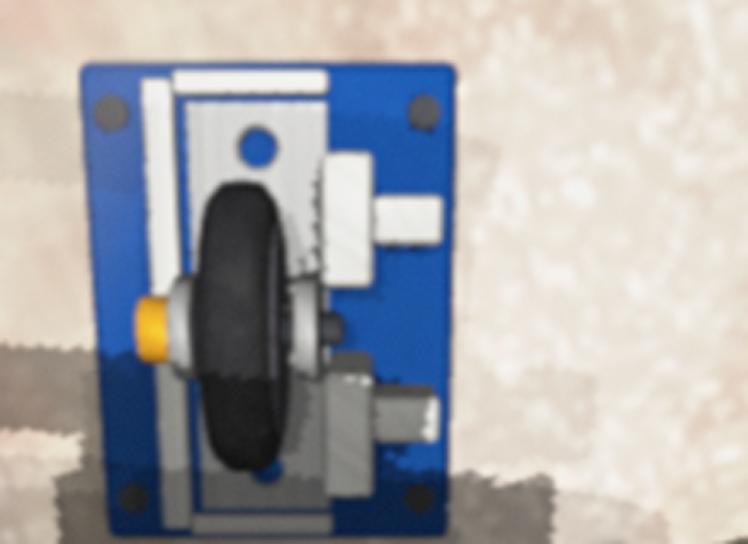

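```bash
python3 - <<'E'
from h import *
from meas import meas
from cfg import *
Ws=[]
a,ha,W1=meas('g1',255,380,60,212);b,hb,W2=meas('g2',190,310,60,212)
print('head tri',tri(a,[ha],b,[hb]))
for Q in(W1,W2):
    r=cv2.minAreaRect(Q[:,:2].astype(np.float32));print(r)
    u=Q[:,:2]@cx[:2]; v=Q[:,:2]@cy[:2]
    m=[(np.percentile(t,1)+np.percentile(t,99))/2 for t in(u,v)]; print('mid',m[0]*cx+m[1]*cy)
# wheel y ends: triangulate with dark silhouettes tips, and top hole of foot
z=3.4
def px(x,y,s): return [((x+.5)/s-.5+170,(y+.5)/s-.5+50)]
print('hole +y',tri(a,px(487,147,z),b,px(258,146,z)))
print('wheel top end',tri(a,px(504,183,z),b,px(240,183,z)))
print('wheel bot end',tri(a,px(498,469,z),b,px(247,470,z)))
H=tri(a,px(487,147,z),b,px(258,146,z))[0]
print('origin from hole', H-43*cy)
E
```

```text
g1 nest rect [ 565.3 -141. ] [127.1  97.3] 71.36
 blue z median 10.692581170967173
 head 286 295 137 156 depth med [ 543.6 -132.9   61.4]
 wheel upper n 1632 mean [ 563.4 -138.4   83.1] z p98 89.1
g2 nest rect [ 565.9 -140.9] [126.2  97. ] 71.29
 blue z median 10.691537345231609
 head 211 218 138 156 depth med [ 543.4 -133.4   61.5]
 wheel upper n 1673 mean [ 565.1 -139.1   82.8] z p98 89.0
head tri (array([ 543.5407304 , -133.19689783,   61.66511096]), [np.float64(0.23057295674161007), np.float64(0.23057295674163078)])
((564.0196533203125, -140.65948486328125), (59.053955078125, 16.53493309020996), 71.29691314697266)
mid [ 564.01744084 -140.26532733    0.        ]
((564.18896484375, -140.47637939453125), (58.30119705200195, 16.471729278564453), 71.12694549560547)
mid [ 564.27465813 -140.53537628    0.        ]
hole +y (array([577.28740423, -99.50356057,  14.91457729]), [np.float64(0.05446898369055342), np.float64(0.05446898369051498)])
wheel top end (array([ 573.72910291, -109.11691952,   58.08816786]), [np.float64(0.07083447008650179), np.float64(0.07083447008640556)])
wheel bot end (array([ 553.01928806, -170.99565994,   62.90482732]), [np.float64(0.21164123437774246), np.float64(0.21164123437782137)])
origin from hole [ 563.50104563 -140.23360251   14.91457729]
```

The head centre now lies 21.7 mm from the wheel centre, where fully home is 21, so the pin is home. The wheel centre is about (564.0,-140.4) and the hole height 14.9 is right. Now the grasp.

```bash
sed -i 's/^al=.*/al=np.radians(-18.75); W=np.array([564.0,-140.35,0])/' cfg.py && python3 - <<'E'
from h import *
from cfg import *
manip.move_straight(W+[0,0,110],rotation=[np.pi,0,al+np.pi/2],speed=120)
manip.move_straight(W+[0,0,68.5],speed=70,f_stop=12); manip.hold(0.2)
f0=np.array(manip.get_ft_force());print(manip.get_ee_pos(),manip.get_tcp_rot(),f0)
jaws.gripper_close(); manip.hold(0.2)
print(manip.get_grip_width(),manip.get_ee_pos(),manip.get_ft_force()-f0,manip.get_time_s())
i,im,d=snap('side','grip');cv2.imwrite('pics/grip_z.png',cv2.resize(im[240:360,270:370],None,fx=5,fy=5,interpolation=cv2.INTER_CUBIC)[:,:,::-1])
E
```

```text
[ 564.48871679 -140.51572863   69.18767276] [3.14042532e+00 9.71479757e-06 1.24356196e+00] [ 0.44262766  0.52308249 -0.19115019]
13.687306490409103 [ 563.85265852 -140.30202379   68.65383735] [-4.18288952 -0.38770591  5.37277777] 16.8
```

View pics/grip_z.png

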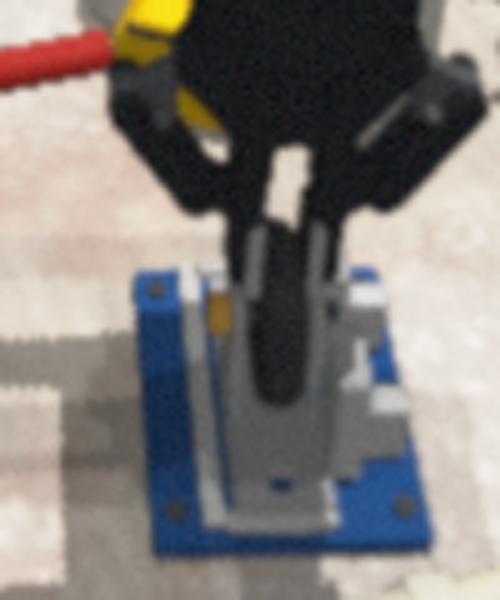

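The fingers hold the wheel top and the legs are clear. Now I lift.

```bash
python3 - <<'E'
from h import *
from cfg import *
p=np.array(manip.get_ee_pos())
manip.move_straight(p+[0,0,30],speed=50)
print(manip.get_grip_width(),manip.get_ft_force())
manip.move_straight([p[0],p[1],255],speed=150);manip.hold(0.3)
print(manip.get_grip_width(),manip.get_ft_force(),manip.get_ft_torque(),manip.get_ee_pos(),manip.get_time_s())
snap('side','l_s');snap('scene','l_c');snap('wrist','l_w')
E
python3 - <<'E'
from h import *
i,im,d=load('l_s');cv2.imwrite('pics/l_sz.png',cv2.resize(im[100:320,220:440],None,fx=2.7,fy=2.7,interpolation=cv2.INTER_CUBIC)[:,:,::-1])
i,im,d=load('l_c');cv2.imwrite('pics/l_cz.png',cv2.resize(im[60:260,300:500],None,fx=2.9,fy=2.9,interpolation=cv2.INTER_CUBIC)[:,:,::-1])
E
```

```text
13.42543062054617 [-1.54486923  0.25286785 -2.81965719]
13.608754281263476 [-0.06676175 -0.3813538  -2.90804991] [ 0.02085799 -0.03625935  0.00728855] [ 563.66251159 -140.24133364  254.36540288] 19.0917
```

View pics/l_sz.png

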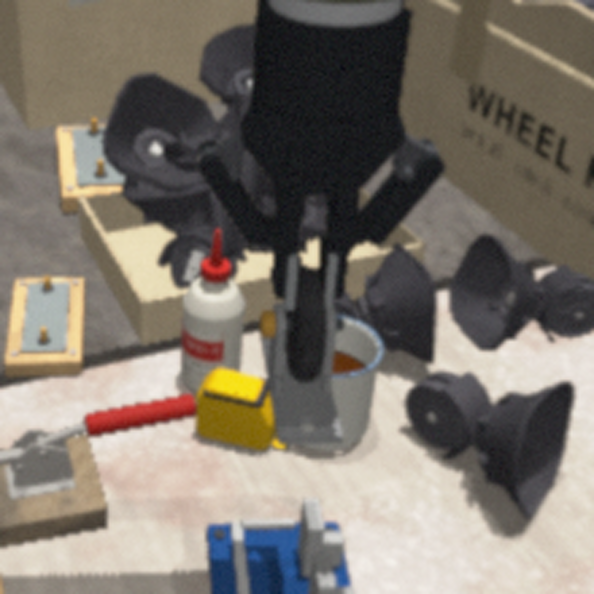

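View pics/l_cz.png

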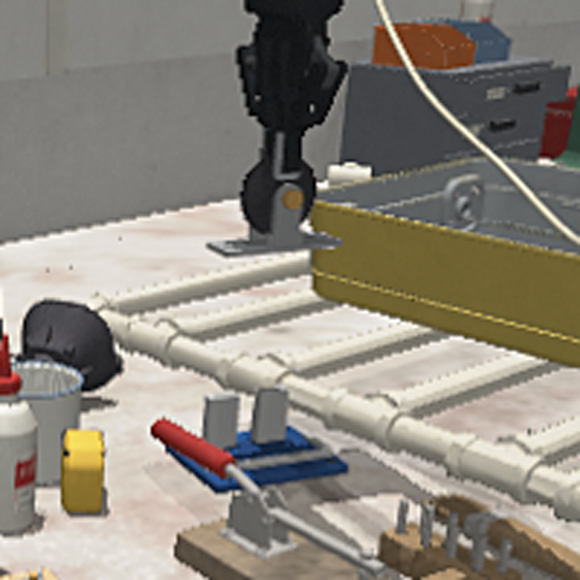

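View pics/l_w.png

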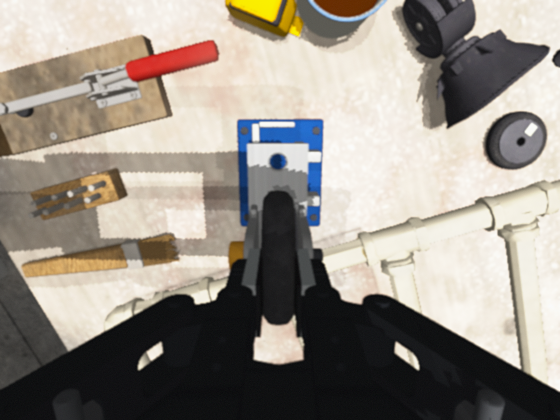

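The caster hangs level. In the wrist view its +y hole is at (278,161) and the foot's far edge at row 143. I measure the foot's pose relative to the tool.

```bash
cat > foot.py <<'E'
from h import *
from cfg import *
def foot(n,tcp,yaw):
    i,im,d=load(n); hsv=cv2.cvtColor(im,cv2.COLOR_RGB2HSV)
    T=np.array([[np.cos(yaw),np.sin(yaw),0],[np.sin(yaw),-np.cos(yaw),0],[0,0,-1.]])  # rows tool x,y,z
    ys,xs=np.mgrid[135:240,225:330]; px=np.c_[xs.ravel(),ys.ravel()]
    P=(cloud(i,d,px)-tcp)@T.T
    k=(np.abs(P[:,2]-53.6)<6)&(d[px[:,1],px[:,0]]>0)
    F=P[k]; k2=(F[:,0]>15)
    G=F[k2]
    print(n,'foot pts',k.sum(),'x',np.percentile(G[:,0],[.5,99.5]).round(1),'y',np.percentile(G[:,1],[.5,99.5]).round(1),'z',G[:,2].mean().round(2))
    A=np.c_[G[:,:2]-G[:,:2].mean(0),np.ones(len(G))]; s=np.linalg.lstsq(A,G[:,2],rcond=None)[0]; print(' slopes deg (tool x,y)',np.degrees(s[:2]).round(2))
    m=np.zeros(im.shape[:2],np.uint8); m[px[k][:,1],px[k][:,0]]=255
    r=cv2.minAreaRect(G[:,:2].astype(np.float32)); print(' rect',r)
    return i,im,T
if __name__=='__main__':
    i,im,T=foot('l_w',np.array([563.66,-140.24,254.37]),al+np.pi/2)
    cv2.imwrite('pics/l_wz.png',cv2.resize(im[130:220,230:330],None,fx=7,fy=6,interpolation=cv2.INTER_CUBIC)[:,:,::-1])
    tcp=np.array([563.66,-140.24,254.37])
    for h in [(278,161)]:
        print('hole tool',(on_z(i,[h],tcp[2]-53.6)-tcp)@T.T)
E
python3 foot.py
```

```text
l_w foot pts 3345 x [15.7 53.7] y [-17.9  17.7] z 52.5
 slopes deg (tool x,y) [0.36 0.28]
 rect ((34.3951416015625, -0.17203330993652344), (36.09513854980469, 38.80144500732422), 89.9784164428711)
hole tool [[ 4.30424033e+01 -1.80075655e-02  5.36000000e+01]]
```

View pics/l_wz.png

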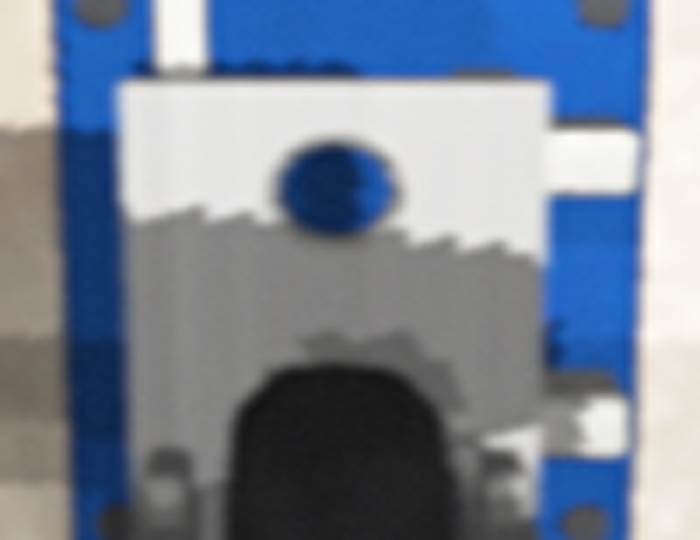

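The foot is centred on the TCP (hole at 43.0, edge at 53.7) and level within 0.4°. I carry it high and view the board from two places.

```bash
python3 - <<'E'
from h import *
b=np.radians(-16.7);psi=b+np.pi/2
tx=np.array([np.cos(psi),np.sin(psi),0]);ty=np.array([np.sin(psi),-np.cos(psi),0])
c=np.array([490,226,255.])
manip.move_straight(c-112*tx+35*ty,rotation=[np.pi,0,psi],speed=130);manip.hold(0.3);snap('wrist','b1');print(manip.get_time_s())
manip.move_straight(c-112*tx-35*ty,speed=100);manip.hold(0.3);snap('wrist','b2')
print(manip.get_time_s(),manip.get_grip_width())
E
```

```text
21.7333
22.9333 13.277121306096307
```

View pics/b1.png

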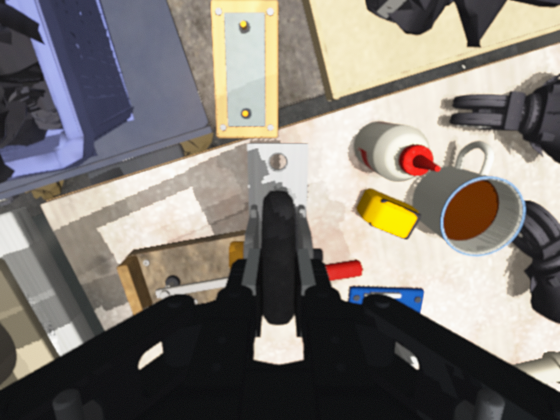

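View pics/b2.png

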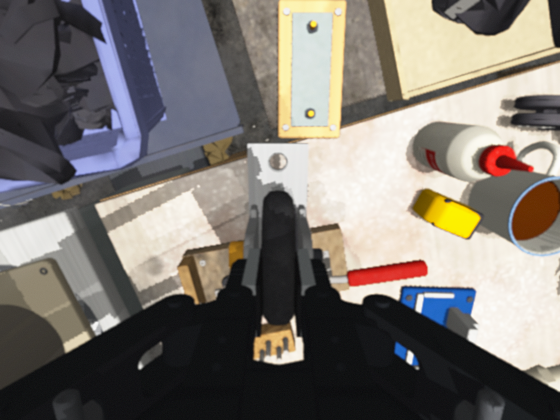

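The studs are at (244,24) and (246,113) in b1, and at (313,24) and (310,113) in b2. The mug, bottle and tape are undisturbed.

```bash
cat > studs.py <<'E'
from h import *
def studs(n,guess,hw=9):
    i,im,d=load(n);hsv=cv2.cvtColor(im,cv2.COLOR_RGB2HSV);out=[]
    for g in guess:
        x,y=g;h=hsv[y-hw:y+hw+1,x-hw:x+hw+1]
        m=(cv2.inRange(h,(15,130,120),(32,255,255)))
        l,lab,st,ce=cv2.connectedComponentsWithStats(m)
        k=1+np.argmax(st[1:,4]);out.append(np.array(ce[k])+[x-hw,y-hw]);print(n,g,st[k],out[-1])
    return i,im,out
E
python3 - <<'E'
from studs import *
a,ia,A=studs('b1',[(244,24),(246,113)]);b,ib,B=studs('b2',[(313,24),(310,113)])
t=[]
for p,q in zip(A,B):
    X,g=tri(a,[p],b,[q]);t.append(X);print(X,g, on_z(a,[p],35)[0],on_z(b,[q],35)[0])
D=t[0]-t[1];print('spacing',np.linalg.norm(D),'yaw',np.degrees(np.arctan2(D[1],D[0]))-90,'mid',(t[0]+t[1])/2)
z=np.hstack([cv2.resize(I[int(p[1])-12:int(p[1])+13,int(p[0])-12:int(p[0])+13],(190,190),interpolation=cv2.INTER_NEAREST) for I,L in((ia,A),(ib,B)) for p in L])
cv2.imwrite('pics/studz.png',z[:,:,::-1])
E
```

```text
b1 (244, 24) [ 5  6  7  7 33] [242.93939394  24.12121212]
b1 (246, 113) [ 5  6  7  7 35] [245.         113.17142857]
b2 (313, 24) [ 6  6  6  7 33] [312.6969697   24.09090909]
b2 (310, 113) [ 7  6  6  7 32] [310.28125 113.1875 ]
[502.72300091 268.67292057  31.57466425] [np.float64(0.05566260933371886), np.float64(0.05566260933373607)] [502.78966314 267.75633514  35.        ] [502.19750545 268.05302656  35.        ]
[477.80639081 186.18911811  31.56094924] [np.float64(0.04089511232818859), np.float64(0.04089511232813574)] [478.11048251 186.05841773  35.        ] [477.50672557 186.32517663  35.        ]
spacing 86.16504694286182 yaw -16.808454903495743 mid [490.26469586 227.43101934  31.56780675]
```

View pics/studz.png

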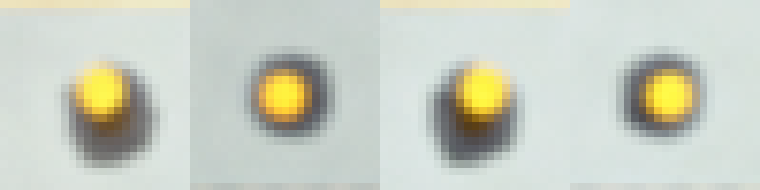

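Spacing is 86.2 mm, yaw -16.8°, and the tips measure 32–35 mm high, all consistent. Before descending I check how high the neighbours stand near the hover position.

```bash
python3 - <<'E'
from h import *
c=np.array([490.15,227.05]);u=np.array([np.cos(np.radians(-16.8)),np.sin(np.radians(-16.8))]);v=np.array([-u[1],u[0]])
for n in('b1','b2','side0','scene0'):
    i,im,d=load(n);ys,xs=np.nonzero(d>0);
    if n[0]=='b': k=ys<140;ys,xs=ys[k],xs[k]
    P=cloud(i,d,np.c_[xs,ys]);q=P[:,:2]-c;a=q@u;b=q@v
    for lo,hi in((-130,-90),(-90,-60),(-60,-38),(38,60),(60,90),(90,130)):
        k=(a>lo)&(a<hi)&(abs(b)<75)&(P[:,2]<400);print(n,lo,hi,k.sum(),P[k,2].max().round(0) if k.any() else None)
E
```

```text
b1 -130 -90 125 -336.0
b1 -90 -60 930 3.0
b1 -60 -38 2168 3.0
b1 38 60 2457 4.0
b1 60 90 3637 56.0
b1 90 130 4819 89.0
b2 -130 -90 565 -336.0
b2 -90 -60 1001 3.0
b2 -60 -38 2253 3.0
b2 38 60 2387 12.0
b2 60 90 4108 56.0
b2 90 130 4318 88.0
side0 -130 -90 0 None
side0 -90 -60 111 3.0
side0 -60 -38 252 2.0
side0 38 60 298 151.0
side0 60 90 554 153.0
side0 90 130 825 176.0
scene0 -130 -90 0 None
scene0 -90 -60 78 0.0
scene0 -60 -38 421 16.0
scene0 38 60 143 145.0
scene0 60 90 1135 149.0
scene0 90 130 702 174.0
```

```bash
python3 - <<'E'
from h import *
c=np.array([490.15,227.05]);u=np.array([np.cos(np.radians(-16.8)),np.sin(np.radians(-16.8))]);v=np.array([-u[1],u[0]])
for n in('side0','scene0'):
    i,im,d=load(n);ys,xs=np.nonzero(d>0)
    P=cloud(i,d,np.c_[xs,ys]);q=P[:,:2]-c;a=q@u;b=q@v
    k=(a>38)&(a<100)&(abs(b)<75)&(P[:,2]>70)&(P[:,2]<300)
    print(n,k.sum());idx=np.nonzero(k)[0]
    for t in idx[::max(1,len(idx)//14)]: print(xs[t],ys[t],P[t].round(0),round(a[t]),round(b[t]),im[ys[t],xs[t]])
E
```

```text
side0 105
259 156 [571. 281. 153.] 62 75 [59 56 56]
259 159 [570. 278. 146.] 62 72 [108 112 109]
262 160 [576. 271. 146.] 69 66 [51 47 52]
264 161 [580. 268. 143.] 74 66 [54 51 58]
265 162 [581. 263. 143.] 77 61 [54 51 56]
265 163 [582. 266. 138.] 77 64 [57 55 58]
273 163 [605. 270. 133.] 98 74 [66 65 69]
270 164 [593. 258. 137.] 89 60 [52 53 57]
268 165 [588. 261. 134.] 84 61 [46 44 48]
269 166 [590. 259. 132.] 87 59 [42 43 46]
274 167 [601. 250. 131.] 99 54 [51 52 55]
268 172 [591. 271. 108.] 84 71 [61 59 64]
268 173 [590. 269. 106.] 84 69 [52 51 53]
271 174 [598. 267. 103.] 92 70 [42 40 43]
273 175 [602. 263. 101.] 97 66 [31 32 33]
scene0 60
243 200 [572. 280. 149.] 63 74 [52 52 55]
247 201 [593. 259. 136.] 89 60 [35 34 37]
247 202 [587. 262. 136.] 82 62 [29 27 30]
247 203 [582. 265. 136.] 76 63 [35 34 36]
246 204 [572. 274. 139.] 65 68 [32 31 34]
244 205 [573. 278. 138.] 65 72 [37 36 38]
248 205 [581. 264. 132.] 76 61 [32 31 33]
243 211 [602. 264. 112.] 96 67 [70 68 73]
244 212 [600. 262. 110.] 95 66 [68 67 70]
244 213 [598. 264. 109.] 93 66 [70 69 72]
243 214 [597. 267. 108.] 91 69 [67 66 69]
242 215 [594. 271. 108.] 86 72 [75 72 76]
241 216 [593. 274. 107.] 85 75 [73 70 74]
242 217 [590. 274. 106.] 82 74 [69 68 72]
243 218 [589. 272. 103.] 82 72 [45 44 46]
```

The tray's casters come no closer than 62 mm in x and 60 mm in y, clear of the fingers. I go over the board and descend.

```bash
python3 - <<'E'
from h import *
psi=np.radians(90-16.81)
c=np.array([490.15,227.05,0])
manip.move_straight(c+[0,0,230],rotation=[np.pi,0,psi],speed=120)
manip.move_straight(c+[0,0,125],speed=80)
manip.move_straight(c+[0,0,106],speed=25,f_stop=5);manip.hold(0.4)
print(manip.get_ee_pos(),np.degrees(manip.get_tcp_rot()),manip.get_ft_force(),manip.get_grip_width(),manip.get_time_s())
for n,f in(('wrist','h_w'),('side','h_s'),('scene','h_c')): snap(n,f)
E
python3 - <<'E'
from h import *
i,im,d=load('h_w');cv2.imwrite('pics/h_wz.png',cv2.resize(im[120:220,228:328],None,fx=6,fy=6,interpolation=cv2.INTER_CUBIC)[:,:,::-1])
i,im,d=load('h_s');cv2.imwrite('pics/h_sz.png',cv2.resize(im[150:260,190:300],None,fx=5,fy=5,interpolation=cv2.INTER_CUBIC)[:,:,::-1])
i,im,d=load('h_c');cv2.imwrite('pics/h_cz.png',cv2.resize(im[180:300,230:350],None,fx=5,fy=5,interpolation=cv2.INTER_CUBIC)[:,:,::-1])
E
```

```text
[490.19919608 227.066004   106.08659747] [ 1.79992182e+02 -4.93199605e-03  7.31899714e+01] [ 0.37780334 -0.03067226 -3.44862245] 13.820735973345705 26.8667
```

View pics/h_wz.png

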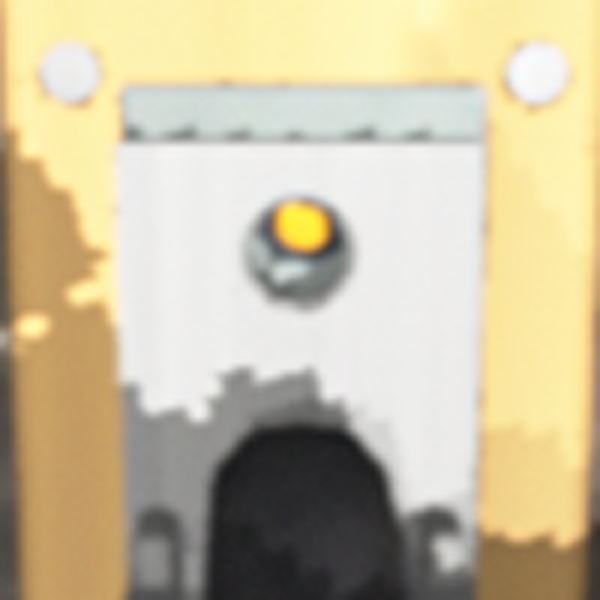

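View pics/h_sz.png

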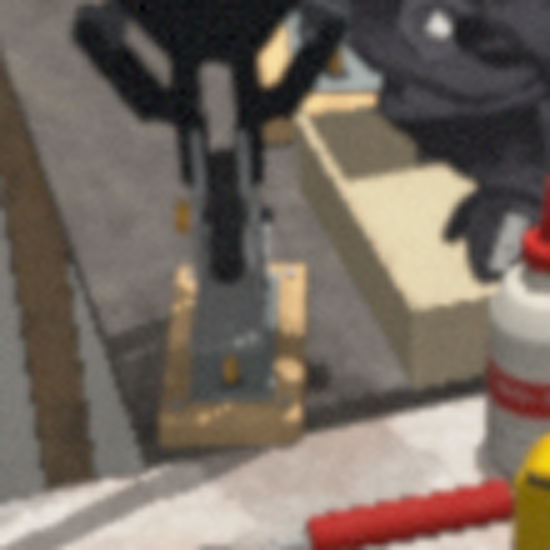

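View pics/h_cz.png

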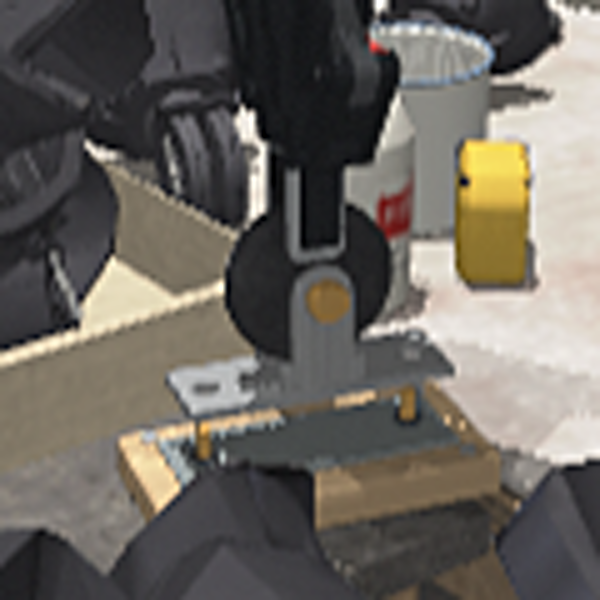

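Wrist zoom: the hole is at (300,250) with the stud tip at (302,225) inside it. I compute the offset on the correct height planes.

```bash
cat > chk.py <<'E'
from h import *
from scipy import ndimage
def chk(n):
    i,im,d=load(n);tcp=np.array(manip.get_ee_pos());psi=manip.get_tcp_rot()[2]
    tx=np.array([np.cos(psi),np.sin(psi),0]);ty=np.array([np.sin(psi),-np.cos(psi),0])
    hsv=cv2.cvtColor(im,cv2.COLOR_RGB2HSV)
    x0,y0=264,150; h=hsv[y0:y0+25,x0:x0+28]; g=im[y0:y0+25,x0:x0+28]
    st=cv2.inRange(h,(15,130,120),(32,255,255)); ys,xs=np.nonzero(st); s=(xs.mean()+x0,ys.mean()+y0)
    hole=(g.min(2)<195).astype(np.uint8); l,lab,stt,ce=cv2.connectedComponentsWithStats(hole); k=1+np.argmax(stt[1:,4])
    m=ndimage.binary_fill_holes(lab==k); ys,xs=np.nonzero(m); print('hole box',xs.min()+x0,xs.max()+x0,ys.min()+y0,ys.max()+y0)
    ho=((xs.min()+xs.max())/2+x0,(ys.min()+ys.max())/2+y0)
    ft=tcp[2]-53.6
    H=on_z(i,[ho],ft)[0]; S=on_z(i,[s],35)[0]
    print('px',ho,s,'hole',H.round(1),'stud',S.round(1),'stud-hole in tool x,y',((S-H)@tx).round(2),((S-H)@ty).round(2),'hole tool',((H-tcp)@tx).round(2),((H-tcp)@ty).round(2))
if __name__=='__main__': chk(sys.argv[1])
E
python3 chk.py h_w
```

```text
hole box 269 286 153 171
px (np.float64(277.5), np.float64(162.0)) (np.float64(278.0), np.float64(157.5)) hole [502.1 267.9  52.4] stud [502.5 268.2  35. ] stud-hole in tool x,y 0.43 0.32 hole tool 42.55 -0.39
```

Stud and hole line up within 0.5 mm. The gap is about 12.5 mm, so I lower 2.7 mm and check the height from the two fixed cameras and both holes.

```bash
python3 - <<'E'
from h import *
c=np.array([490.15,227.05,0])
manip.move_straight(c+[0,0,103.4],speed=15,f_stop=5);manip.hold(0.5)
print(manip.get_ee_pos(),np.degrees(manip.get_tcp_rot()),manip.get_ft_force(),manip.get_grip_width(),np.abs(manip.get_dq()).max(),manip.get_time_s())
for n,f in(('wrist','k_w'),('side','k_s'),('scene','k_c')): snap(n,f)
import chk; chk.chk('k_w')
i,im,d=load('k_c');cv2.imwrite('pics/k_cz.png',cv2.resize(im[240:285,255:330],None,fx=10,fy=10,interpolation=cv2.INTER_CUBIC)[:,:,::-1])
i,im,d=load('k_s');cv2.imwrite('pics/k_sz.png',cv2.resize(im[180:245,215:265],None,fx=10,fy=9,interpolation=cv2.INTER_CUBIC)[:,:,::-1])
E
```

```text
[490.185695   227.06010593 103.44330539] [ 1.79994852e+02 -2.92686341e-03  7.31907238e+01] [-0.20310241 -0.02201226 -3.73012611] 13.418758866147114 0.0019408225618028673 27.8417
hole box 269 286 153 171
px (np.float64(277.5), np.float64(162.0)) (np.float64(278.24285714285713), np.float64(157.77142857142857)) hole [502.1 267.9  49.8] stud [502.7 268.3  35. ] stud-hole in tool x,y 0.59 0.47 hole tool 42.53 -0.38
```

View pics/k_cz.png

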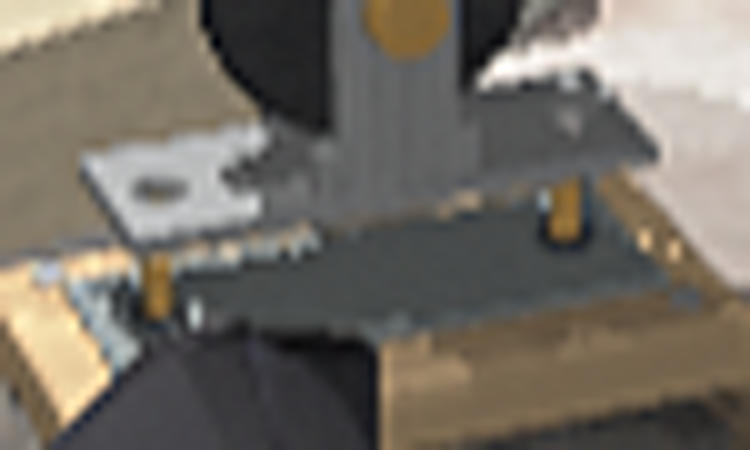

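View pics/k_sz.png

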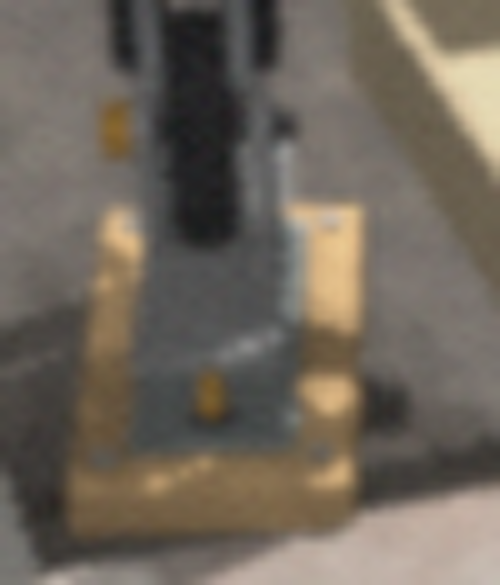

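```bash
python3 - <<'E'
from h import *
i,im,d=load('k_c');s=10
f=lambda x,y:[((x+.5)/s-.5+255,(y+.5)/s-.5+240)]
psi=np.radians(73.19);tx=np.array([np.cos(psi),np.sin(psi)]);ty=np.array([np.sin(psi),-np.cos(psi)])
c=np.array([490.19,227.06])
for nm,p,z in(('hole+',(158,187),49.8),('hole-',(570,118),49.8)):
    X=on_z(i,f(*p),z)[0];print(nm,X.round(1),((X[:2]-c)@tx).round(1),((X[:2]-c)@ty).round(1))
j,_,_=load('scene0')
for p in((271.1,266),(311.5,257.6)):
    X=on_z(j,[p],35)[0];print('stud initial',X.round(1),((X[:2]-c)@tx).round(1),((X[:2]-c)@ty).round(1))
# foot plate side depth
for n in('k_c','k_s'):
    i,im,d=load(n);ys,xs=np.nonzero(d>0);P=cloud(i,d,np.c_[xs,ys]);q=P[:,:2]-c;a=q@tx;b=q@ty
    for lo,hi in((30,54),(-54,-30)):
        k=(a>lo)&(a<hi)&(abs(b)<16)&(P[:,2]>40)&(P[:,2]<60);print(n,lo,k.sum(),np.median(P[k,2]) if k.any() else None)
i,im,d=load('k_w');ys,xs=np.mgrid[140:240,225:330];P=cloud(i,d,np.c_[xs.ravel(),ys.ravel()]);q=P[:,:2]-c;a=q@tx;b=q@ty
k=(a>20)&(a<54)&(abs(b)<16)&(P[:,2]>44)&(P[:,2]<56);print('w foot top z',np.median(P[k,2]))
cam=load('k_w');
E
```

```text
hole+ [497.2 270.1  49.8] 43.2 -5.8
hole- [470.5 189.5  49.8] -41.7 -7.9
stud initial [493.2 271.5  35. ] 43.4 -10.0
stud initial [471.5 188.5  35. ] -42.3 -6.7
k_c 30 96 46.84115124283542
k_c -54 89 46.89773547453336
k_s 30 4 49.321811731832156
k_s -54 75 49.4229395883151
w foot top z 50.62275712791981
```

Both ends of the foot read equal heights: 46.84 and 46.90 in scene, 49.3 and 49.4 in side. The wrist camera gives the foot top at 50.6 and kinematics 49.8, so the gap is about 10 mm. The scene camera's grazing rays have a common bias of several mm. I apply a small trim, settle and hand in.

```bash
python3 - <<'E'
from h import *
psi=np.radians(73.19);tx=np.array([np.cos(psi),np.sin(psi),0]);ty=np.array([np.sin(psi),-np.cos(psi),0])
manip.move_straight(np.array([490.15,227.05,103.2])+.35*tx+.25*ty,speed=10);manip.hold(1.0)
snap('wrist','f_w');snap('side','f_s')
import chk;chk.chk('f_w')
print(manip.get_ee_pos(),np.degrees(manip.get_tcp_rot()),manip.get_ft_force(),manip.get_grip_width(),np.abs(manip.get_dq()).max(),manip.get_time_s())
E
```

```text
hole box 269 286 153 170
px (np.float64(277.5), np.float64(161.5)) (np.float64(277.8205128205128), np.float64(158.03846153846155)) hole [502.5 268.4  49.6] stud [502.7 268.5  35. ] stud-hole in tool x,y 0.14 0.2 hole tool 42.82 -0.43
[490.50265617 227.31557389 103.22204668] [ 1.79998561e+02 -5.33225152e-04  7.31893818e+01] [-0.19583327  0.37149969 -3.68043595] 13.167483750657391 0.0014240792717329952 29.3417
```

View pics/f_s.png

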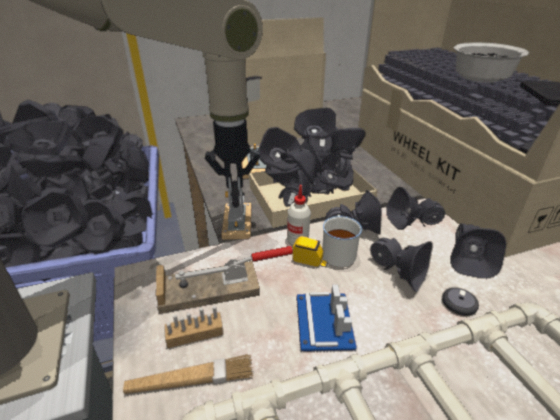

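The caster hangs over the small board at (237,215). The bottle, tape and mug stand where they were, the nest is empty and the arm is still. I hand in.

```bash
python3 -c "
from station import manip
manip.finish_job();print(manip.get_time_s())"
```

```text
the job is handed in; nothing more can be done
the job is handed in; nothing more can be done
```

I pushed the axle pin home, lifted the caster out and carried it over the obstacles. I handed the job in at about 29.3 s of the 53 s, with the gripper still holding the caster over the smaller board's studs.

- **Pin:** A second push hit an 18 N stop without moving. Afterwards the head centre measured 21.7 mm from the wheel centre (21 means fully home), and no shank shows between the head and the leg.
- **Carry:** The foot travelled at about 197 mm, above the 158 mm bottle. The last side view shows the mug, bottle and tape where they were.
- **Board:** Its studs measured 86.2 mm apart, so it is the smaller one.
- **Alignment and level:** The +y hole is within 0.2 mm of its stud. The -y hole follows from both measured studs and was not seen directly over its stud. Both ends of the foot read the same height within 0.1 mm in each fixed camera.
- **Height and rest:** The gap to the stud tips is about 10 mm by arm position. Force on the tool is only the caster's weight (3.7 N), and the arm is motionless.

**Checks that disagreed:**
- Triangulation put the stud tips at 31.6 mm rather than the 35 mm given, which is within pixel error.
- The scene camera, which sees the board at a grazing angle, read the foot about 3 mm low and several mm to the side.
- The wrist camera read the foot about 1 mm high.

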